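Music down, microphone untouched, then the chime

TASK

Get the counter's sound console ready for an announcement: turn the music right down with the black outer ring, anticlockwise until it rests snugly against its soft end stop without forcing the stop, and leave the silver microphone knob in its middle at the setting it has. Then press the green chime button fully in and let go of it, leaving the things around the console where they are.

Things in the scene. Friction and masses are not known exactly. Their poses are not given: they have to be found in the camera images.
- console: Fixed desk sound console: dark housing with light grey top plate, 130 (its x) x 174 (its y) x 50 mm high, standing on the counter. Origin: centre of its underside; z up, front faces its -x. The concentric control stands at its (0, -35) mm, the chime button at its (-12, 52) mm. The room's tall upright post (30 mm square, at x 0.32, y 0.01 m) stands right before the robot: draw the arm in to swing past it.
- ring_axis (a point): On the common vertical axis of the two knobs, fixed to the console, 13 mm above its top plate (63 mm above the counter): half the height of the OUTER RING (music level). That ring is black and ribbed, 60 mm diameter, from 3 to 23 mm above the top plate, and turns against steady friction of 0.08 N m. Anticlockwise from above (positive turn about z) turns the music down.
- ring_mark (a point): End of the orange line on the upper face of the outer ring, 26 mm from the axis; turns with the ring. It shows how far the ring has turned, not where the stop is: that is met after 0.8 to 2.6 rad of anticlockwise turn from the start, and nothing outside shows where. The ring stays where it is let go, or springs back a little until friction balances the stop.
- mic_mark (a point): Outer end of the black line on top of the INNER KNOB (microphone level), 14 mm from the axis; turns with it. The knob is silver, 30 mm diameter, standing on the ring from 23.5 to 45.5 mm above the top plate (top 95.5 mm above the counter). It turns at 0.012 N m, so a touch moves it; its mark must not move by more than 2 mm.
- stop_pad (a joint): Travel (m) of the spring-backed end stop hidden in the housing, at 20 mm radius, 2.5 N per mm: about 1 N m per rad of ring turn on top of the friction. 0 until the ring meets it, over 0.0008 when the ring presses on it; over 0.008 (0.48 N m on the ring in all) it is forced. Rests at up to 0.0016 after letting go. Feel it as a torque that grows 0.15 N m above the friction, then stop.
- chime_button_top (a point): Centre of the top of the green round chime button, 28 mm diameter, in a black collar on the console's top plate; presses straight down.
- chime_button (a joint): Travel of the chime button in m: 0 released, 0.006 fully in at 5 N; springs back.
- balm_pot: Round pot with red lid, 58 mm diameter, 50 mm high, standing left (console's +y) of the console. Bystander. Origin: centre of underside.
- ink_pad: Closed dark blue ink pad, 56 x 69 x 13 mm, lying behind the console. Bystander. Origin: centre of underside.
- tape_duct: Roll of black tape, 53 mm diameter, 19 mm high, lying behind the console. Bystander. Origin: centre of underside.

How it is judged (in metres and radians):
On the way, in this order (a step that is already met when the one before it is completed fails the run):
1. the outer ring is turned down against its soft stop (pad pressed in at least 0.8 mm) (value of joint stop_pad above 0.0008 m), for 0.2 s.
2. the chime button is pressed fully in (at least 5 mm) with the ring still at its stop (value of joint chime_button above 0.005 m and value of joint stop_pad above 0.0002 m), for 0.05 s.
At the end, for the whole second after the job is handed in: The outer ring rests against its stop (pad pressed in 0.2 to 8 mm), the inner knob's mark is within 2 mm of where it started, the chime button is out again (under 1 mm), and the pot, ink pad and tape are within 15 mm of where they stood (value of joint stop_pad between 0.0002 and 0.008 m and value of joint chime_button below 0.001 m and distance of mic_mark from where it was at the start of the episode below 0.002 m and distance of each of balm_pot, ink_pad, tape_duct from where it was at the start of the episode below 0.015 m); the robot touches nothing.
It fails at once if the inner microphone knob is turned (its mark moves more than 2 mm) (distance of mic_mark from where it was at the start of the episode above 0.002 m).
It fails at once if the end stop is forced (pad pressed in more than 8 mm) (value of joint stop_pad above 0.008 m).
It fails at once if a bystander is shoved more than 15 mm (distance of any of balm_pot, ink_pad, tape_duct from where it was at the start of the episode above 0.015 m).
It also fails if it takes over 72 s, if anything falls off the work surface, if the arm or the gripper's body presses on something with over 40 N, if the wrist force passes 120 N, or if a joint passes its speed limit or range.

ROBOT

A 6-joint arm with a two-finger parallel gripper is mounted at the origin on a cart in front of the work surface, level with it; the furniture and walls round the work are solid. World frame = base frame: x ahead of the robot, y to its left, z up, the work surface at z = 0. Lengths are in m, angles in degrees, forces in N, time in s.
With the tool pointing down it reaches from about 0.4 to 0.825 m from the base axis. Payload 7 kg.
Tool frame: the origin (TCP) lies between the finger pads; the fingertips stand 19 mm ahead of it and the grasp point (between the pads) is the TCP; x points along the fingers, y is the direction in which the jaws open and shut, and the axes are right-handed (so a half turn about x gives the same grasp; the last joint's range is limited). The gripper opens to 88 mm and grips with 3 to 60 N. Pads are 19 mm wide; open, the fingers measure 130 mm over their backs; the gripper's body (78 mm by 193 mm) begins 47 mm behind the grasp point.
Start: joints at [87.496, 20.546, 0.682, 0, -70.136, -16.507], TCP at [0.22, 0.638, 0.246] pointing down, gripper open.
Joint ranges: [-176.03, 176.03], [-82.01, 121.73], [-58.28, 71.71], [-173.87, 95.51], [-174.79, -0.11], [-173.66, 173.66]. Speed limits (degrees/s): [136.94, 136.94, 172.46, 180, 180, 180].

INTERFACE

Orientations are given as [roll, pitch, yaw] about the fixed x, y, z axes, in that order (R = Rz(yaw) Ry(pitch) Rx(roll)).
In Python, from plant import * gives the robot as it stands.
- The arm moves only by the tool step_arm, never from a script. Its argument "steps" is a list of rows, each a list of 2 entries, a list of its own where there are three numbers: the shift along the tool's x, y, z in units of 0.02 m (1.0 is 0.02 m), then the turn about the tool's x in units of 6 degrees (1.0 is 6 degrees). A call has 1 to 20 rows; each row shifts and turns the commanded pose from where the row before left it, along the tool's axes as they then stand; what a row does not reach is not made up. A row lasts 1/12 s, in which the tool goes at most 41.7 mm and 7.16 degrees, less where a joint would pass 70% of its speed; a pose out of reach is approached as far as the arm can. A call with a number of a shift or a turn outside -1 to 1 is refused whole. A call with a gripper value outside its range is refused whole. "fingers" is the closure, from 0 (fully open) to 1 (shut), set as the call begins (left out, the last holds). The fingers move at their own pace and stop on an object; "grip_force" is the grip in N (left out, the last holds). Time passes only in rows, so rows that do not move let the fingers close. It gives the time, the measured TCP pose, the force and the opening at its end, in the units of the state.
- get_state(): the state, without advancing time (a new reading comes with each control period).
- capture(name): name is "scene" or "top"; returns the picture (480x640x3 uint8, blue, green, red); there is no depth.
- camera_model(name): a dict with "intrinsics" (3x3 intrinsics, pixels), "dist_coeffs" ([k1, k2, p1, p2, k3] as OpenCV has them; the pictures are not rectified), "rvec" (rotation vector, rad) and "tvec" (3), from world to camera coordinates, as OpenCV has them. Camera axes: x right, y down, z forward; pixel columns grow to the right and rows downward; lengths in m; the calibration is good to about 2 mm. A picture is of the moment at which its call begins. camera_model takes no time and is no camera call.
- close_job(): hands the job in, once; it reports no verdict.
The state is a dict: "time_s": time; "joints": joint angles; "qd": joint speeds; "joint_torque": joint torques, N m; "tcp_pos": TCP position; "eef_rot": TCP orientation; "contact_force": force on the tool from outside, world axes, zero at the start; "moment": the same for the moment, N m; "gripper_width": finger opening in m.
Only numpy, scipy, OpenCV 4.12 (cv2) and the standard library are available. Lean on these libraries where they do the work, as an engineer would, in place of code of your own. Each camera call takes 0.05 s, during which the arm holds its last target.

## Working session

There is one attempt and no reset: what is moved stays moved. The work goes in short steps, Python scripts to look and compute and a tool call to move; the robot and the scene stay as the last step left them, time stands still between calls to the robot, and variables do not carry over. Pictures are saved under pics/ and viewed, and the job is handed in when it is done.

Besides the shell and the picture viewer there is one more tool, called as name(argument=value, ...) on one line, values as JSON. step_arm: Moves the arm, as the interface text tells. Its arguments: {"type":"object","properties":{"steps":{"type":"array","items":{"type":"array"}},"fingers":{"type":"number"},"grip_force":{"type":"number"}},"required":["steps"]}

```bash
ls; mkdir -p pics; python3 - <<'E'
from plant import *
import cv2
s=get_state()
for k,v in s.items(): print(k,v)
for n in("scene","top"):
    im=capture(n); cv2.imwrite(f"pics/{n}0.png",im); m=camera_model(n)
    import numpy as np
    R=cv2.Rodrigues(np.array(m["rvec"],float))[0]; print(n,m["intrinsics"],m["dist_coeffs"],"cam pos",-R.T@np.array(m["tvec"]).ravel(), R[2])
E
```

```text
pics
time_s 0.0
joints [ 8.74947323e+01  2.05905585e+01  6.36243681e-01 -2.04705191e-02
 -7.01332749e+01 -1.65075070e+01]
qd [-0.03921562  0.00881811 -0.05360929  0.0461208  -0.1265876   0.00408918]
joint_torque [-1.02189533e-03 -5.82711411e+01  2.93067241e+01  6.99757621e+00
  6.96762989e-03 -1.51598069e-04]
tcp_pos [0.21976729 0.63777395 0.24465019]
eef_rot [  94.11781958   89.91032056 -104.90192638]
contact_force [ 0.07766526 -0.241058   -0.48891248]
moment [-0.00954998  0.03486395  0.01569649]
gripper_width 0.08687498716426649
scene [[552.09517645   0.         322.57089364]
 [  0.         552.09517645 241.22368921]
 [  0.           0.           1.        ]] [-0.05683133  0.          0.          0.          0.        ] cam pos [-0.0087746   0.0756014   0.64018313] [ 0.66389285  0.38321884 -0.64217568]
top [[555.72609493   0.         320.51304753]
 [  0.         555.72609493 242.53029086]
 [  0.           0.           1.        ]] [-0.10748637  0.          0.          0.          0.        ] cam pos [0.45988164 0.41267733 0.950066  ] [ 0.14329849 -0.01380184 -0.98958327]
```

View pics/scene0.png

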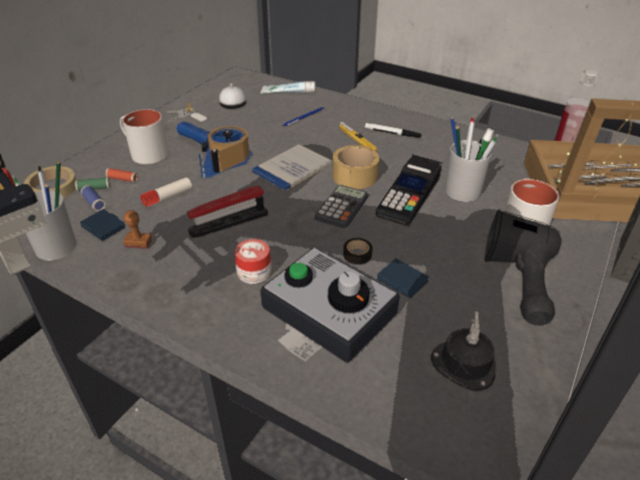

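View pics/top0.png

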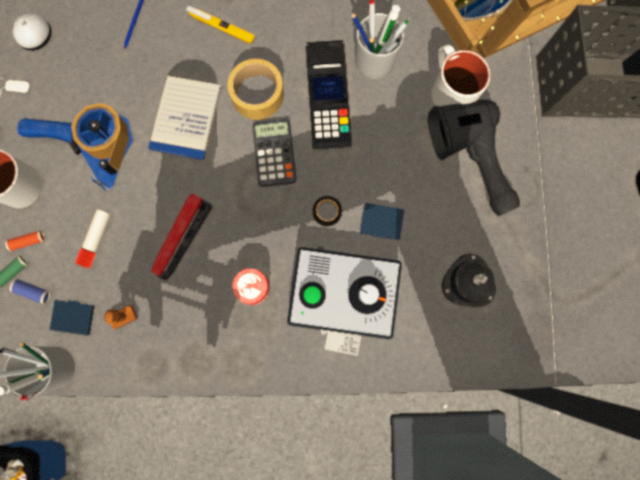

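The scene view has the console near (330,300), with the pot at (253,262). In the top view the console is at (347,292), with the button near (312,293) and the knob near (368,294). I'll zoom in on the top view.

```bash
python3 - <<'E'
import cv2
im=cv2.imread("pics/top0.png")[235:345,225:415]
cv2.imwrite("pics/topz.png",cv2.resize(im,None,fx=4,fy=4,interpolation=cv2.INTER_CUBIC))
im=cv2.imread("pics/scene0.png")[230:360,230:430]
cv2.imwrite("pics/scz.png",cv2.resize(im,None,fx=4,fy=4,interpolation=cv2.INTER_CUBIC))
E
```

```text
(no output)
```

View pics/topz.png

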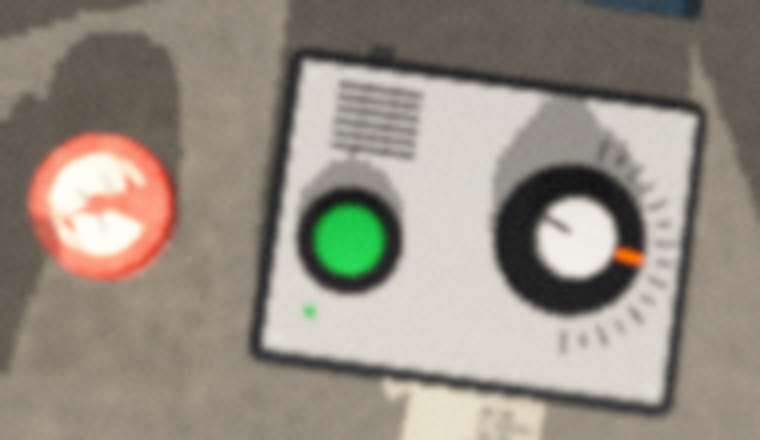

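View pics/scz.png

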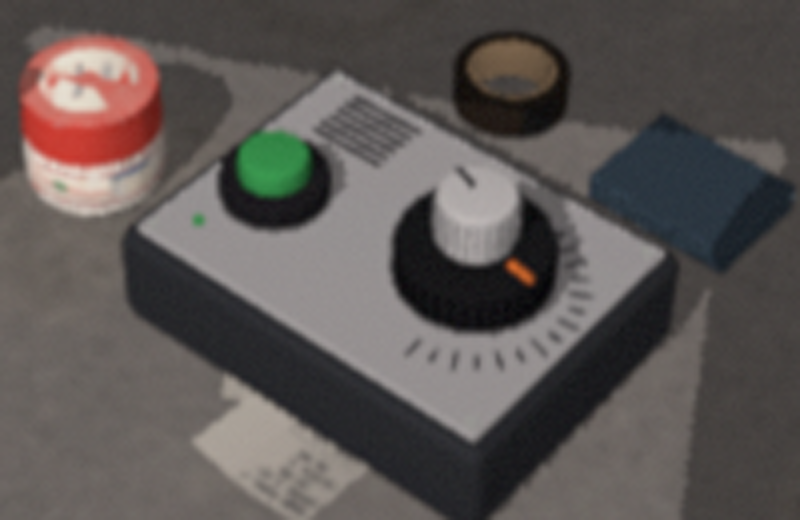

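```bash
cat > h.py <<'E'
from plant import *
import numpy as np, cv2
from scipy.spatial.transform import Rotation as Ro
def ray(n,uv,z):
    m=camera_model(n);K=np.array(m["intrinsics"]);d=np.array(m["dist_coeffs"])
    R=cv2.Rodrigues(np.array(m["rvec"],float))[0];c=-R.T@np.array(m["tvec"]).ravel()
    p=cv2.undistortPoints(np.array([[uv]],float),K,d)[0,0]
    v=R.T@np.r_[p,1]; return (c+v*(z-c[2])/v[2])
def proj(n,P):
    m=camera_model(n);return cv2.projectPoints(np.array(P,float).reshape(-1,3),np.array(m["rvec"],float),np.array(m["tvec"],float),np.array(m["intrinsics"]),np.array(m["dist_coeffs"]))[0][:,0]
def rot(s): return Ro.from_euler("xyz",s["eef_rot"],degrees=True).as_matrix()
E
python3 - <<'E'
from h import *
T=lambda u,v:(225+(u+.5)/4-.5,235+(v+.5)/4-.5)
S=lambda u,v:(230+(u+.5)/4-.5,230+(v+.5)/4-.5)
c=[ray("top",T(*p),.05) for p in [(296,55),(702,108),(665,410),(257,355)]]
c=np.array(c)[:,:2];print("corners",c,"mean",c.mean(0))
print("sides",[np.linalg.norm(c[i]-c[(i+1)%4]) for i in range(4)])
ex=(c[0]+c[1]-c[2]-c[3]);ex/=np.linalg.norm(ex);a=np.arctan2(ex[1],ex[0]);print("yaw",np.degrees(a))
ey=np.array([-ex[1],ex[0]])
print("ring pred",c.mean(0)-.035*ey,"button pred",c.mean(0)-.012*ex+.052*ey)
print("ring T",ray("top",T(569,240),.073),"knob T",ray("top",T(577,237),.0955))
print("knob S",ray("scene",S(478,188),.0955),"ring mark T",ray("top",T(642,260),.073),"S",ray("scene",S(532,280),.073))
for z in(.06,.065,.07,.075): print(z,ray("top",T(350,240),z),ray("scene",S(275,155),z))
cs=np.array([ray("scene",S(*p),.05) for p in [(340,68),(675,262),(475,443),(135,232)]]);print(cs.mean(0),cs)
print("pot",ray("top",T(103,206),.05))
s=get_state();print(rot(s).round(3),s["joints"])
E
```

```text
corners [[0.58119086 0.43606338]
 [0.55641831 0.27056781]
 [0.43466501 0.28996609]
 [0.45992858 0.45341874]] mean [0.50805069 0.36250401]
sides [np.float64(0.1673393633374904), np.float64(0.12328893089075023), np.float64(0.16539352109777056), np.float64(0.12249796013177211)]
yaw -8.600230162429602
ring pred [0.50281682 0.32789755] button pred [0.50396167 0.41571378]
ring T [0.50259015 0.32888741 0.073     ] knob T [0.50258376 0.32792105 0.0955    ]
knob S [0.50599091 0.32826074 0.0955    ] ring mark T [0.49412456 0.30025355 0.073     ] S [0.49540486 0.2997026  0.073     ]
0.06 [0.50489665 0.41526258 0.06      ] [0.51541857 0.42077846 0.06      ]
0.065 [0.50464378 0.41524806 0.065     ] [0.51090109 0.41780374 0.065     ]
0.07 [0.5043909  0.41523354 0.07      ] [0.50638361 0.41482901 0.07      ]
0.075 [0.50413803 0.41521901 0.075     ] [0.50186613 0.41185429 0.075     ]
[0.50800779 0.35955755 0.05      ] [[0.58269524 0.43198757 0.05      ]
 [0.55159142 0.26707091 0.05      ]
 [0.43676038 0.29000591 0.05      ]
 [0.46098413 0.44916581 0.05      ]]
pot [0.52084803 0.5150768  0.05      ]
[[-0.    -0.326 -0.945]
 [-0.001 -0.945  0.326]
 [-1.     0.001 -0.   ]] [ 8.74968590e+01  2.05871293e+01  6.39367110e-01 -1.79163057e-02
 -7.01367033e+01 -1.65067687e+01]
```

step_arm(steps=[[[0,0.5,-0.92],0],[[0,0.5,-0.92],0],[[0,0.5,-0.92],0],[[0,0.5,-0.92],0],[[0,0.5,-0.92],0],[[0,0.5,-0.92],0],[[0,0.5,-0.92],0],[[0,0.5,-0.92],0],[[0,0.5,-0.92],0],[[0,0.5,-0.92],0],[[0,0.5,-0.92],0],[[0,0.5,-0.92],0],[[0,0.5,-0.92],0],[[0,0.5,-0.92],0],[[0,0.5,-0.92],0],[[0,0.5,-0.92],0],[[0,0.5,-0.92],0],[[0,0.5,-0.92],0],[[0,0.5,-0.92],0],[[0,0.5,-0.92],0]], fingers=0)

```text
time_s: 1.77
tcp_pos: [0.5033, 0.3269, 0.2456]
eef_rot: [51.3, 90.0, -147.7]
contact_force: [-0.1, -1.0, -0.8]
gripper_width: 0.0874
```

step_arm(steps=[[[0,0,0],1],[[0,0,0],1],[[0,0,0],1],[[0,0,0],1],[[0,0,0],1],[[0,0,0],1],[[0,0,0],1],[[0,0,0],1],[[0,0,0],1],[[0,0,0],1],[[0,0,0],1],[[0,0,0],1],[[0,0,0],1],[[0,0,0],1],[[0,0,0],1],[[0,0,0],0],[[0,0,0],0]])

```text
time_s: 3.18
tcp_pos: [0.5027, 0.3281, 0.2456]
eef_rot: [143.8, 90.0, -145.0]
contact_force: [-0.1, -0.7, -0.2]
gripper_width: 0.0874
```

```bash
python3 - <<'E'
from h import *
s=get_state();R=rot(s);print(s["time_s"],s["tcp_pos"],R.round(3),s["joints"].round(1),s["contact_force"],s["moment"])
print("tool delta units",R.T@(np.array([.503,.328,.16])-s["tcp_pos"])/.02)
E
```

```text
3.1833 [0.50271689 0.32808028 0.2455741 ] [[-0.    -0.946  0.323]
 [-0.     0.323  0.946]
 [-1.     0.    -0.   ]] [ 51.8  13.6  -9.1  -0.  -67.3 -70.6] [-0.09397203 -0.65346812 -0.15833744] [ 0.0804691  -0.06444383 -0.03290632]
tool delta units [ 4.27870320e+00 -1.51485103e-02  1.40296870e-03]
```

step_arm(steps=[[[0.7,0,0],0],[[0.7,0,0],0],[[0.7,0,0],0],[[0.7,0,0],0],[[0.7,0,0],0],[[0.7,0,0],0],[[0.7,0,0],0],[[0.7,0,0],0],[[0.7,0,0],0],[[0.7,0,0],0],[[0.5,0,0],0],[[0.5,0,0],0],[[0.5,0,0],0],[[0,0,0],0],[[0,0,0],0],[[0,0,0],0]])

```text
time_s: 4.52
tcp_pos: [0.503, 0.3295, 0.0761]
eef_rot: [-36.5, 90.0, 34.6]
contact_force: [-0.3, 0.1, -0.7]
gripper_width: 0.0875
```

```bash
python3 - <<'E'
from h import *
a=capture("scene")[200:370,220:440];b=capture("top")[230:350,260:420]
cv2.imwrite("pics/d1.png",np.vstack([cv2.resize(a,(400,300),interpolation=2),cv2.resize(b,(400,300),interpolation=2)]))
s=get_state();print(s["time_s"],s["tcp_pos"],s["contact_force"],s["moment"])
E
```

```text
4.6167 [0.50303884 0.32960394 0.0763416 ] [-0.36455827  0.77930823 -0.19667472] [ 0.08844416 -0.07589855  0.03501177]
```

View pics/d1.png

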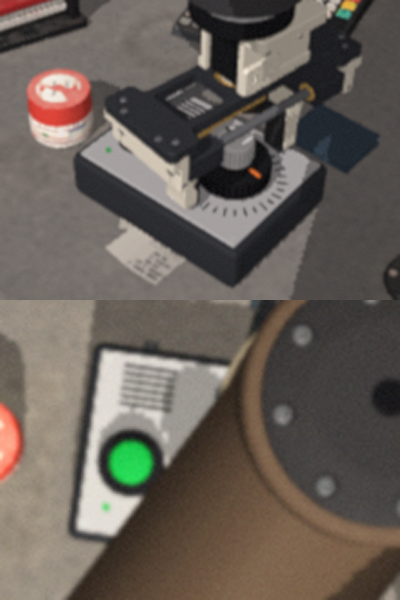

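The scene view shows the fingers straddling the ring, with the silver knob clear between them. The orange mark is visible. I'll close gently.

step_arm(steps=[[[0,0,-0.07],0],[[0,0,0],0],[[0,0,0],0],[[0,0,0],0],[[0,0,0],0],[[0,0,0],0],[[0,0,0],0],[[0,0,0],0],[[0,0,0],0],[[0,0,0],0]], fingers=1, grip_force=20)

```text
time_s: 5.45
tcp_pos: [0.5031, 0.3277, 0.0759]
eef_rot: [-72.2, 89.9, -1.2]
contact_force: [5.3, -1.7, 0.6]
gripper_width: 0.0592
```

```bash
cat > st.py <<'E'
from h import *
import sys
if len(sys.argv)>1:
    a=capture("scene")[220:360,240:430];cv2.imwrite(f"pics/{sys.argv[1]}.png",cv2.resize(a,None,fx=3,fy=3,interpolation=2))
s=get_state();R=rot(s);y=R[:,1];print(s["time_s"],s["tcp_pos"].round(4),"F",s["contact_force"].round(2),"M",s["moment"].round(3),"w",round(s["gripper_width"],4),"yaw",np.degrees(np.arctan2(y[1],y[0])).round(2),"q6",s["joints"][5].round(1),"t6",s["joint_torque"].round(3)[5])
E
python3 st.py g1
```

```text
5.5 [0.5031 0.3277 0.0759] F [ 4.41 -2.27  0.66] M [-0.779 -1.636  0.047] w 0.0596 yaw 160.99 q6 -70.8 t6 0.02
```

View pics/g1.png

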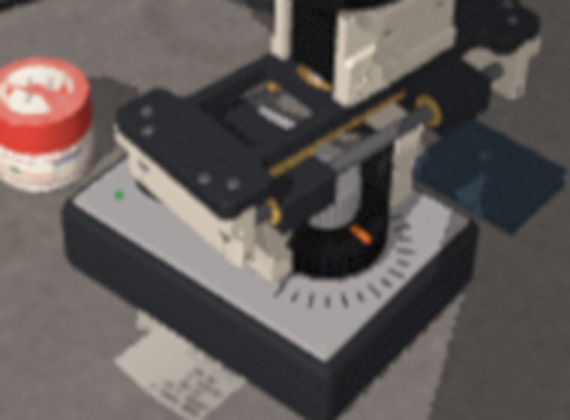

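step_arm(steps=[[[0,-0.02,0],-0.3],[[0,0,0],-0.7],[[0,0,0],-1],[[0,0,0],-1],[[0,0,0],-1],[[0,0,0],-0.5],[[0,0,0],0],[[0,0,0],0]])

```text
time_s: 6.17
tcp_pos: [0.5036, 0.3277, 0.0759]
eef_rot: [-96.0, 89.9, 2.0]
contact_force: [5.1, -2.7, 0.7]
gripper_width: 0.0592
```

```bash
python3 st.py g2
```

```text
6.2167 [0.5036 0.3277 0.0759] F [ 5.37 -1.57 -1.69] M [-0.793 -1.839  0.125] w 0.06 yaw -171.99 q6 -43.7 t6 -0.024
```

View pics/g2.png

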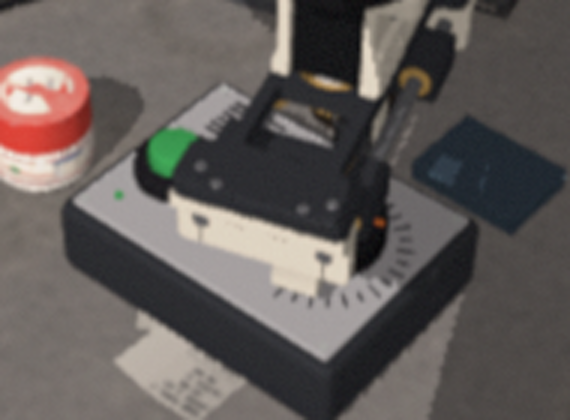

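```bash
python3 - <<'E'
from h import *
for i in range(6):
    capture("top"); s=get_state(); print(s["moment"].round(3),s["contact_force"].round(2),s["joint_torque"].round(3))
E
```

```text
[-0.849 -1.823  0.04 ] [ 5.24 -2.44 -0.73] [  2.82  -54.536  21.823   3.802  -0.429  -0.063]
[-0.826 -1.793  0.072] [ 4.71 -2.71 -1.67] [  2.821 -54.535  21.823   3.801  -0.429  -0.072]
[-0.778 -1.804  0.084] [ 5.8  -1.79  0.29] [  2.822 -54.533  21.822   3.801  -0.43   -0.074]
[-0.847 -1.764  0.04 ] [ 6.3  -3.13 -0.13] [  2.824 -54.533  21.822   3.8    -0.429  -0.074]
[-0.787 -1.811  0.059] [ 5.55 -2.86 -0.15] [  2.824 -54.533  21.822   3.801  -0.43   -0.074]
[-0.881 -1.792  0.129] [ 6.45 -2.4  -0.75] [  2.825 -54.534  21.821   3.801  -0.429  -0.074]
```

step_arm(steps=[[[0,-0.04,-0.02],0],[[0,0,0],-0.5],[[0,0,0],-0.5],[[0,0,0],-0.5],[[0,0,0],-0.5]])

```text
time_s: 6.93
tcp_pos: [0.5039, 0.3276, 0.0759]
eef_rot: [-80.9, 90.0, 29.2]
contact_force: [3.3, 0.2, 0.6]
gripper_width: 0.0593
```

```bash
python3 st.py
```

```text
6.9333 [0.5039 0.3276 0.0759] F [3.3  0.24 0.64] M [-0.246 -0.815 -0.103] w 0.0593 yaw -159.86 q6 -31.5 t6 -0.951
```

step_arm(steps=[[[0,0,0],-0.5],[[0,0,0],-0.5]])

```text
time_s: 7.1
tcp_pos: [0.504, 0.3277, 0.0759]
eef_rot: [-86.5, 89.9, 29.7]
contact_force: [3.6, -0.4, 0.3]
gripper_width: 0.0594
```

```bash
python3 st.py
```

```text
7.1 [0.504  0.3277 0.0759] F [ 3.63 -0.39  0.32] M [-0.307 -0.929 -0.038] w 0.0594 yaw -153.86 q6 -25.5 t6 -0.949
```

step_arm(steps=[[[0,0,0],-0.5],[[0,0,0],-0.5]])

```text
time_s: 7.27
tcp_pos: [0.504, 0.3277, 0.0759]
eef_rot: [-93.9, 89.9, 28.2]
contact_force: [3.2, -0.4, -0.4]
gripper_width: 0.0597
```

```bash
python3 st.py
```

```text
7.2667 [0.504  0.3277 0.0759] F [ 3.24 -0.42 -0.39] M [-0.219 -1.067 -0.103] w 0.0597 yaw -147.86 q6 -19.5 t6 -0.949
```

step_arm(steps=[[[0,0,0],-0.5],[[0,0,0],-0.5]])

```text
time_s: 7.43
tcp_pos: [0.5041, 0.3278, 0.0759]
eef_rot: [-98.0, 89.9, 30.1]
contact_force: [3.3, 0.3, 0.5]
gripper_width: 0.0594
```

```bash
python3 st.py
```

```text
7.4333 [0.5041 0.3278 0.0759] F [3.32 0.27 0.53] M [-0.275 -1.199 -0.06 ] w 0.0594 yaw -141.85 q6 -13.5 t6 -0.949
```

step_arm(steps=[[[0,0,0],-0.5],[[0,0,0],-0.5]])

```text
time_s: 7.6
tcp_pos: [0.5042, 0.3278, 0.0759]
eef_rot: [-103.4, 89.9, 30.7]
contact_force: [3.7, -0.6, 0.2]
gripper_width: 0.0592
```

```bash
python3 st.py
```

```text
7.6 [0.5042 0.3278 0.0759] F [ 3.71 -0.62  0.15] M [-0.186 -1.319 -0.112] w 0.0592 yaw -135.86 q6 -7.5 t6 -0.949
```

step_arm(steps=[[[0,0,0],-0.5],[[0,0,0],-0.5]])

```text
time_s: 7.77
tcp_pos: [0.5043, 0.3279, 0.0759]
eef_rot: [-107.6, 89.9, 32.5]
contact_force: [4.1, 0.0, -0.0]
gripper_width: 0.0601
```

```bash
python3 st.py
```

```text
7.7667 [0.5043 0.3279 0.0759] F [ 4.06  0.04 -0.02] M [-0.147 -1.485 -0.145] w 0.0601 yaw -129.85 q6 -1.5 t6 -0.949
```

step_arm(steps=[[[0,0,0],-0.5],[[0,0,0],-0.5]])

```text
time_s: 7.93
tcp_pos: [0.5044, 0.328, 0.0759]
eef_rot: [-113.8, 89.9, 32.4]
contact_force: [4.4, 0.4, -1.2]
gripper_width: 0.0593
```

```bash
python3 st.py
```

```text
7.9333 [0.5044 0.328  0.0759] F [ 4.37  0.42 -1.22] M [-0.051 -1.598 -0.035] w 0.0593 yaw -123.85 q6 4.5 t6 -0.949
```

step_arm(steps=[[[0,0,0],-0.5],[[0,0,0],-0.5]])

```text
time_s: 8.1
tcp_pos: [0.5044, 0.3281, 0.0759]
eef_rot: [-117.4, 89.9, 34.8]
contact_force: [4.2, 1.0, -1.6]
gripper_width: 0.0595
```

```bash
python3 st.py
```

```text
8.1 [0.5044 0.3281 0.0759] F [ 4.23  1.04 -1.64] M [-1.000e-03 -1.678e+00 -1.180e-01] w 0.0595 yaw -117.85 q6 10.5 t6 -0.949
```

step_arm(steps=[[[0,0,0],-0.5],[[0,0,0],-0.5]])

```text
time_s: 8.27
tcp_pos: [0.5045, 0.3282, 0.0759]
eef_rot: [-122.7, 89.9, 35.5]
contact_force: [4.4, 0.4, -1.3]
gripper_width: 0.0593
```

```bash
python3 st.py
```

```text
8.2667 [0.5045 0.3282 0.0759] F [ 4.39  0.43 -1.34] M [ 0.082 -1.71  -0.047] w 0.0593 yaw -111.85 q6 16.5 t6 -0.949
```

step_arm(steps=[[[0,0,0],-0.5],[[0,0,0],-0.5]])

```text
time_s: 8.43
tcp_pos: [0.5045, 0.3283, 0.0759]
eef_rot: [-126.2, 89.9, 37.9]
contact_force: [4.9, 1.3, -2.1]
gripper_width: 0.0596
```

```bash
python3 st.py g3
```

```text
8.4833 [0.5045 0.3283 0.0759] F [ 4.15  1.05 -2.94] M [ 0.077 -1.724  0.114] w 0.0597 yaw -105.61 q6 22.7 t6 -0.572
```

View pics/g3.png

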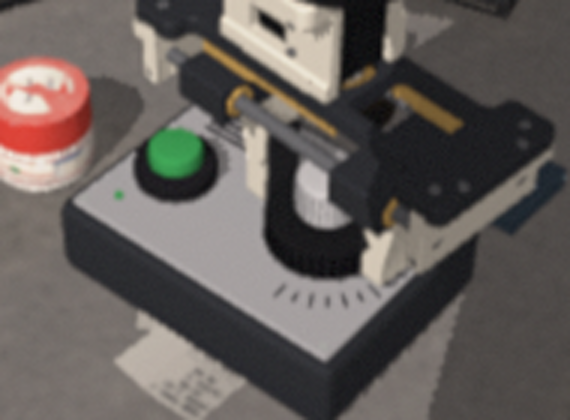

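The orange mark has gone round behind the knob, as expected. The ring is turning with the grip, about 93° so far.

step_arm(steps=[[[0,0,0],-0.5],[[0,0,0],-0.5]])

```text
time_s: 8.65
tcp_pos: [0.5046, 0.3284, 0.0759]
eef_rot: [-131.6, 89.9, 38.5]
contact_force: [4.9, 1.7, -1.6]
gripper_width: 0.0592
```

```bash
python3 st.py
```

```text
8.65 [0.5046 0.3284 0.0759] F [ 4.87  1.68 -1.57] M [ 0.234 -1.746 -0.159] w 0.0592 yaw -99.86 q6 28.5 t6 -1.035
```

step_arm(steps=[[[0,0,0],-0.5]])

```text
time_s: 8.73
tcp_pos: [0.5046, 0.3284, 0.0759]
eef_rot: [-133.7, 89.8, 39.4]
contact_force: [5.2, 1.6, -2.4]
gripper_width: 0.0595
```

```bash
python3 st.py
```

```text
8.7333 [0.5046 0.3284 0.0759] F [ 5.18  1.58 -2.42] M [ 0.266 -1.828 -0.208] w 0.0595 yaw -96.85 q6 31.5 t6 -0.855
```

step_arm(steps=[[[0,0,0],-0.5]])

```text
time_s: 8.82
tcp_pos: [0.5046, 0.3285, 0.0759]
eef_rot: [-136.1, 89.8, 40.1]
contact_force: [5.1, 2.0, -1.6]
gripper_width: 0.0594
```

```bash
python3 st.py
```

```text
8.8167 [0.5046 0.3285 0.0759] F [ 5.11  2.03 -1.59] M [ 0.282 -1.861 -0.202] w 0.0594 yaw -93.85 q6 34.5 t6 -0.79
```

Two signals agree that the stop is met. The axis-6 torque has left its constant −0.949 and rises about 0.06 per 3°, and Mz is near −0.20. I'll nudge a little further and hold.

step_arm(steps=[[[0,0,0],-0.3],[[0,0,0],0],[[0,0,0],0],[[0,0,0],0],[[0,0,0],0],[[0,0,0],0]])

```text
time_s: 9.32
tcp_pos: [0.5046, 0.3285, 0.0759]
eef_rot: [-138.9, 89.8, 38.9]
contact_force: [4.7, 1.0, -2.3]
gripper_width: 0.0594
```

```bash
python3 st.py; python3 - <<'E'
from h import *
M=[]
for i in range(6):
    capture("top"); s=get_state(); M.append(s["moment"][2]); 
print(np.mean(M),np.std(M),s["joint_torque"][5])
E
```

```text
9.3167 [0.5046 0.3285 0.0759] F [ 4.75  1.02 -2.28] M [ 0.259 -1.875 -0.092] w 0.0594 yaw -92.19 q6 36.1 t6 0.083
-0.06867170290169121 0.02112011484459527 0.08299351902678609
```

step_arm(steps=[[[0,0,0],0],[[0,0,0],0],[[0,0,0],0],[[0,0,0],0],[[0,0,0],0],[[0,0,0],0],[[0,0,0],0],[[0,0,0],0]], fingers=0)

```text
time_s: 10.28
tcp_pos: [0.5034, 0.3275, 0.0756]
eef_rot: [6.9, 90.0, -175.3]
contact_force: [-0.3, -0.1, 0.9]
gripper_width: 0.0876
```

```bash
python3 st.py g4
```

```text
10.3333 [0.5034 0.3274 0.0756] F [-0.29 -0.37  0.45] M [-0.024 -0.031 -0.   ] w 0.0875 yaw -92.21 q6 36.1 t6 0.0
```

View pics/g4.png

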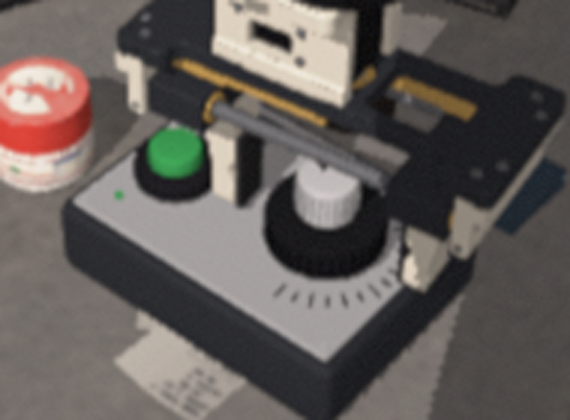

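The ring is released, and the finger beside the button is not touching it (force about 0). I'll rise straight up, close the fingers and move towards the button, which also lets me look at the marks.

step_arm(steps=[[[-0.3,0,0],0],[[-0.7,0,0],0],[[-1,0,0],0],[[-1,0,0],0],[[-1,0,0],0],[[-1,0,0],0],[[0,0,0],0]])

```text
time_s: 10.92
tcp_pos: [0.5052, 0.3289, 0.1806]
eef_rot: [-137.4, 89.6, 40.5]
contact_force: [1.5, 0.1, 0.2]
gripper_width: 0.0879
```

step_arm(steps=[[[0,-0.5,0],0],[[0,-0.5,0],0],[[0,-0.5,0],0],[[0,-0.5,0],0],[[0,-0.5,0],0],[[0,-0.5,0],0],[[0,-0.5,0],0],[[0,-0.5,0],0],[[0,-0.38,0.11],0],[[0,0,0],0],[[0,0,0],0],[[0,0,0],0],[[0,0,0],0]], fingers=1)

```text
time_s: 12.0
tcp_pos: [0.5046, 0.4146, 0.1757]
eef_rot: [25.2, 90.0, -157.1]
contact_force: [-0.4, -0.3, 0.8]
gripper_width: 0.006
```

```bash
python3 st.py g5; python3 - <<'E'
from h import *
im=capture("top"); cv2.imwrite("pics/top2.png",cv2.resize(im[200:380,240:440],None,fx=3,fy=3,interpolation=2))
E
```

```text
12.05 [0.5047 0.4146 0.1757] F [0.93 0.38 0.18] M [-0.026 -0.032 -0.035] w 0.0032 yaw -92.24 q6 31.3 t6 0.001
```

View pics/g5.png

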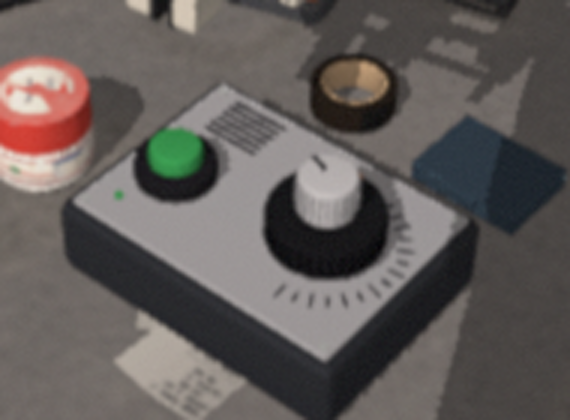

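View pics/top2.png

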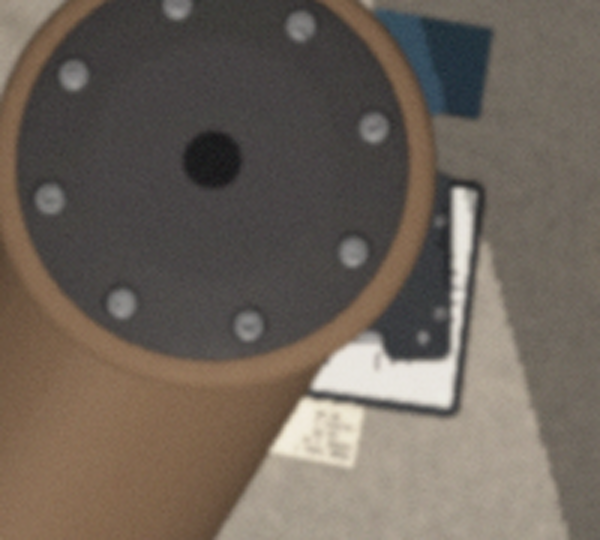

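The scene view shows the mic mark in its old direction at (318,162), with the button and bystanders undisturbed. The ring mark is hidden behind the knob. I'll descend to just above the button.

step_arm(steps=[[[0.5,0,0],0],[[0.8,0,0],0],[[0.8,0,0],0],[[0.8,0,0],0],[[0.7,0,0],0],[[0.4,0,0],0],[[0,0,0],0],[[0,0,0],0],[[0,0,0],0]])

```text
time_s: 12.85
tcp_pos: [0.5051, 0.4154, 0.0963]
eef_rot: [-135.1, 89.9, 42.7]
contact_force: [0.2, 0.5, 0.4]
gripper_width: 0.0005
```

```bash
python3 st.py g6
```

```text
12.9 [0.5051 0.4155 0.0966] F [-0.29 -0.55 -0.67] M [-0.006  0.039  0.02 ] w 0.0005 yaw -92.2 q6 31.3 t6 -0.0
```

View pics/g6.png

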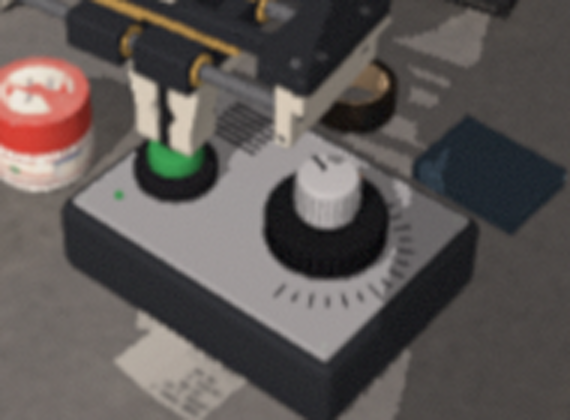

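```bash
python3 - <<'E'
from h import *
for P in [(.466,.318,.143),(.544,.318,.143),(.505,.318,.143),(.466,.318,.11)]: print(P,((proj("scene",P)[0]-[240,220])*3).round())
E
```

```text
(0.466, 0.318, 0.143) [309. 154.]
(0.544, 0.318, 0.143) [389.  57.]
(0.505, 0.318, 0.143) [350. 103.]
(0.466, 0.318, 0.11) [307. 207.]
```

The bracket on the right is the gripper body's corner at z ≈ 0.145, well above the knob. Now I'll press.

step_arm(steps=[[[0.1,0,0],0],[[0.1,0,0],0],[[0.1,0,0],0],[[0.1,0,0],0],[[0,0,0],0],[[0,0,0],0]])

```text
time_s: 13.4
tcp_pos: [0.5048, 0.4154, 0.0879]
eef_rot: [-134.4, 90.0, 43.4]
contact_force: [-0.5, 0.3, 3.5]
gripper_width: 0.0006
```

```bash
python3 st.py
```

```text
13.4 [0.5048 0.4154 0.0879] F [-0.48  0.25  3.54] M [ 0.118  0.088 -0.04 ] w 0.0006 yaw -92.19 q6 31.3 t6 0.001
```

step_arm(steps=[[[0.1,0,0],0],[[0.1,0,0],0],[[0,0,0],0],[[0,0,0],0]])

```text
time_s: 13.73
tcp_pos: [0.5049, 0.4154, 0.0852]
eef_rot: [-141.6, 89.9, 36.2]
contact_force: [-3.4, -0.9, 14.3]
gripper_width: 0.0004
```

```bash
python3 st.py
```

```text
13.7333 [0.5049 0.4154 0.0852] F [-3.38 -0.9  14.3 ] M [-0.571  1.489  0.016] w 0.0004 yaw -92.17 q6 31.3 t6 0.003
```

step_arm(steps=[[[0.05,0,0],0],[[0,0,0],0],[[0,0,0],0]])

```text
time_s: 13.98
tcp_pos: [0.5049, 0.4154, 0.085]
eef_rot: [-143.5, 89.9, 34.3]
contact_force: [-6.7, -2.2, 20.1]
gripper_width: 0.0004
```

```bash
python3 st.py g7
```

```text
14.0333 [0.5049 0.4154 0.0851] F [-6.29 -3.24 19.85] M [-1.059  2.359 -0.01 ] w 0.0002 yaw -92.16 q6 31.3 t6 0.005
```

View pics/g7.png

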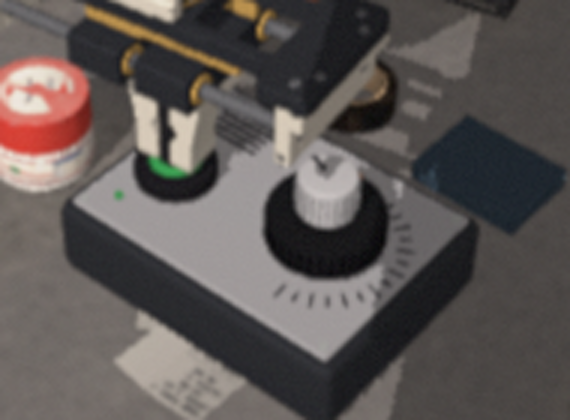

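It's a hard bottom: force goes from 14 to 20 N within 0.2 mm. I'll back off in stages to check that the travel was about 6 mm and not a finger on the collar.

step_arm(steps=[[[-0.15,0,0],0],[[0,0,0],0],[[0,0,0],0],[[0,0,0],0]])

```text
time_s: 14.37
tcp_pos: [0.5048, 0.4154, 0.0857]
eef_rot: [-128.6, 90.0, 49.2]
contact_force: [-0.1, 0.4, 4.2]
gripper_width: 0.0004
```

```bash
python3 st.py
```

```text
14.3667 [0.5048 0.4154 0.0857] F [-0.1   0.44  4.23] M [ 0.322  0.023 -0.03 ] w 0.0004 yaw -92.2 q6 31.3 t6 0.001
```

step_arm(steps=[[[-0.1,0,0],0],[[0,0,0],0],[[0,0,0],0],[[0,0,0],0]])

```text
time_s: 14.7
tcp_pos: [0.5048, 0.4154, 0.0876]
eef_rot: [-127.8, 90.0, 50.0]
contact_force: [0.5, 2.1, 3.7]
gripper_width: 0.0008
```

```bash
python3 st.py
```

```text
14.7 [0.5048 0.4154 0.0876] F [0.51 2.13 3.69] M [ 0.652 -0.311  0.007] w 0.0008 yaw -92.21 q6 31.3 t6 0.0
```

step_arm(steps=[[[-0.1,0,0],0],[[0,0,0],0],[[0,0,0],0],[[0,0,0],0]])

```text
time_s: 15.03
tcp_pos: [0.5046, 0.415, 0.0894]
eef_rot: [36.1, 90.0, -146.1]
contact_force: [1.4, 1.5, 2.1]
gripper_width: 0.0004
```

```bash
python3 st.py
```

```text
15.0333 [0.5046 0.415  0.0894] F [1.45 1.48 2.05] M [ 0.554 -0.326  0.008] w 0.0004 yaw -92.22 q6 31.3 t6 0.0
```

step_arm(steps=[[[-0.1,0,0],0],[[0,0,0],0],[[0,0,0],0],[[0,0,0],0]])

```text
time_s: 15.37
tcp_pos: [0.5043, 0.4145, 0.0912]
eef_rot: [51.1, 89.9, -131.1]
contact_force: [-0.4, -0.4, 1.0]
gripper_width: 0.0003
```

```bash
python3 st.py
```

```text
15.3667 [0.5043 0.4145 0.0912] F [-0.37 -0.42  1.02] M [-0.101  0.084  0.047] w 0.0003 yaw -92.22 q6 31.3 t6 0.0
```

Force against height extrapolates to zero near TCP z 0.0915, and it bottomed at 0.085. That gives about 6.3 mm of travel at about 5 N, so the button was pressed fully in. I'll retreat and look at the whole scene.

step_arm(steps=[[[-0.5,0,0],0],[[-1,0,0],0],[[-1,0,0],0],[[-1,0,0],0],[[-1,0,0],0],[[-1,0,0],0],[[-1,-0.5,0.5],0],[[0,-1,1],0],[[0,-1,1],0],[[0,-1,1],0],[[0,-1,1],0],[[0,-1,1],0],[[0,-1,1],0],[[0,-1,0.5],0],[[0,-1,0],0],[[0,-1,0],0],[[0,-0.5,0],0],[[0,0,0],0],[[0,0,0],0],[[0,0,0],0]])

```text
time_s: 17.03
tcp_pos: [0.3725, 0.6194, 0.2216]
eef_rot: [63.5, 90.0, -118.7]
contact_force: [0.7, 0.2, -0.9]
gripper_width: 0.0005
```

```bash
python3 st.py g8; python3 - <<'E'
from h import *
im=capture("top"); cv2.imwrite("pics/top3f.png",im); cv2.imwrite("pics/top3.png",cv2.resize(im[185:345,225:415],None,fx=3.6,fy=3.6,interpolation=2))
E
```

```text
17.0833 [0.3726 0.6193 0.2218] F [-1.33  0.66 -0.76] M [-0.032 -0.068 -0.008] w 0.0003 yaw -92.25 q6 13.4 t6 0.002
```

View pics/g8.png

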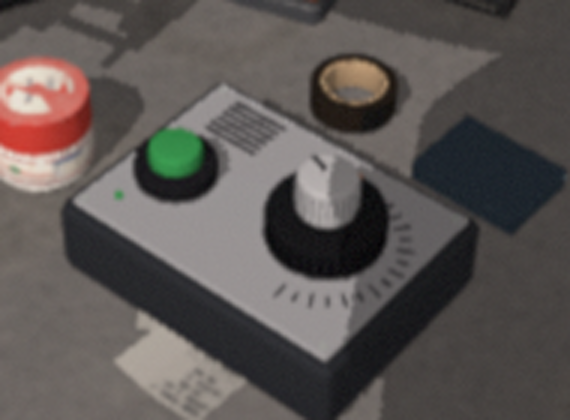

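View pics/top3.png

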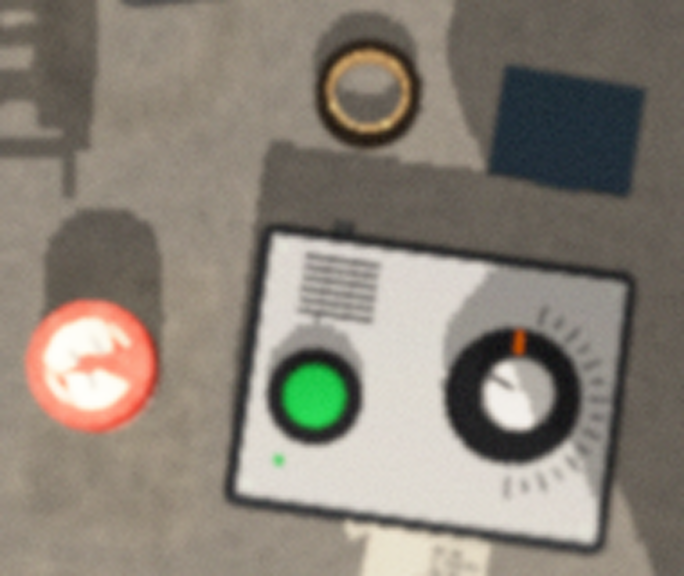

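```bash
python3 - <<'E'
from h import *
T=lambda u,v:(225+(u+.5)/3.6-.5,185+(v+.5)/3.6-.5)
c=ray("top",T(513,395),.073);m=ray("top",T(519,330),.073);d=(m-c)[:2]
print(c,m,np.hypot(*d),np.degrees(np.arctan2(d[1],d[0])))
c0=np.array([.50259,.32889]);d0=np.array([.49412,.30025])-c0;print(np.degrees(np.arctan2(d0[1],d0[0])))
def orange(im):
    h=cv2.cvtColor(im,cv2.COLOR_BGR2HSV);mk=cv2.inRange(h,(5,150,90),(20,255,255));mk[:265]=0;mk[325:]=0;mk[:,:345]=0;mk[:,392:]=0
    y,x=np.nonzero(mk);return len(x),x.mean(),y.mean()
k=ray("top",(225+577.5/4-.5,235+237.5/4-.5),.0955)
ax=(k+0)[:2]; ax=np.array([.5028,.3284])
for f in("top0","top3f"):
    im=cv2.imread(f"pics/{f}.png");n,x,y=orange(im);p=ray("top",(x,y),.073)[:2]-ax;print(f,n,p,np.hypot(*p),np.degrees(np.arctan2(p[1],p[0])))
a=cv2.imread("pics/top0.png");b=cv2.imread("pics/top3f.png")
cv2.imwrite("pics/cmp.png",np.hstack([cv2.resize(i[275:315,345:395],None,fx=8,fy=8,interpolation=2) for i in(a,b)]))
E
```

```text
[0.50299744 0.32845795 0.073     ] [0.53149716 0.32496453 0.073     ] 0.02871303399256677 -6.988306712231965
-106.4750676703454
top0 28 [-0.00695797 -0.02268459] 0.02372770279287898 -107.05217630697086
top3f 22 [ 0.02283773 -0.00320593] 0.023061655060617123 -7.99088252318541
```

View pics/cmp.png

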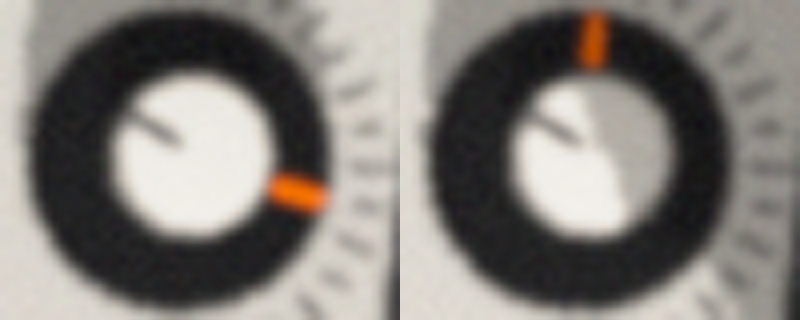

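The silver mark is unmoved. The ring's mark shows about 99° against 107° of tool turn. I'll check the earlier pictures to see whether that gap is slip at the start or spring-back.

```bash
python3 - <<'E'
from h import *
ax=np.array([.5028,.3284])
for f in("g1","g2"):
    im=cv2.imread(f"pics/{f}.png");h=cv2.cvtColor(im,cv2.COLOR_BGR2HSV);mk=cv2.inRange(h,(5,150,110),(14,255,255));mk[:200]=0;mk[:,:340]=0;mk[260:]=0;mk[:,400:]=0
    y,x=np.nonzero(mk);u,v=240+(x.mean()+.5)/3-.5,220+(y.mean()+.5)/3-.5
    p=ray("scene",(u,v),.073)[:2]
    print(f,len(x),x.mean(),y.mean(),p,(p-ax),np.hypot(*(p-ax)),np.degrees(np.arctan2(*(p-ax)[::-1])))
s0=cv2.imread("pics/scene0.png")[220:360,240:430];s0=cv2.resize(s0,None,fx=3,fy=3,interpolation=2)
cv2.imwrite("pics/c2.png",np.hstack([cv2.resize(i[150:290,260:410],None,fx=1.7,fy=1.7) for i in(s0,cv2.imread("pics/g1.png"),cv2.imread("pics/g2.png"))]))
E
```

```text
g1 163 361.2453987730061 234.41104294478527 [0.49674531 0.3044769 ] [-0.00605469 -0.0239231 ] 0.024677395164269235 -104.20274339004057
g2 31 379.03225806451616 222.1290322580645 [0.50840254 0.3009233 ] [ 0.00560254 -0.0274767 ] 0.02804206588228671 -78.47527843620193
```

View pics/c2.png

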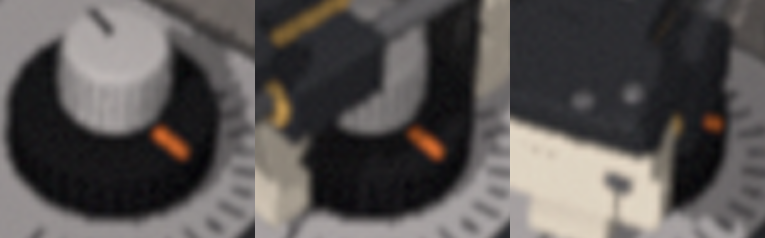

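A sudden release can let the ring overshoot past its friction balance. From 0.15 rad that could leave the pad pressed in only about 0.3 mm, and the observed 7.7° return fits that. I have plenty of time, so I'll reseat the ring with a smaller push and a gradual release, then press the chime again.

step_arm(steps=[[[0,0.8,-0.4],0],[[0,0.9,-0.45],0],[[0,0.9,-0.45],0],[[0,0.9,-0.45],0],[[0,0.9,-0.45],0],[[0,0.9,-0.45],0],[[0,0.9,-0.45],0],[[0,0.9,-0.45],0],[[0,0.9,-0.45],0],[[0,0.9,-0.45],0],[[0,0.9,-0.45],0],[[0,0.9,-0.45],0],[[0,0.9,-0.45],0],[[0,0.9,-0.45],0],[[0,0.9,-0.45],0],[[0,0.9,-0.44],0],[[0,0,0],0],[[0,0,0],0],[[0,0,0],0],[[0,0,0],0]], fingers=0)

```text
time_s: 18.8
tcp_pos: [0.5041, 0.3292, 0.2216]
eef_rot: [-117.7, 90.0, 60.1]
contact_force: [-0.0, -0.3, 0.1]
gripper_width: 0.0878
```

```bash
python3 st.py; python3 - <<'E'
from h import *
s=get_state();R=rot(s);print((R.T@(np.array([.504,.328,.0758])-s["tcp_pos"])/.02).round(2))
E
```

```text
18.8 [0.5041 0.3292 0.2216] F [-0.01 -0.3   0.14] M [ 0.01   0.004 -0.033] w 0.0878 yaw -92.2 q6 36.1 t6 0.006
[7.29 0.06 0.  ]
```

step_arm(steps=[[[0.6,0.06,0],0],[[0.7,0,0],0],[[0.7,0,0],0],[[0.7,0,0],0],[[0.7,0,0],0],[[0.7,0,0],0],[[0.7,0,0],0],[[0.7,0,0],0],[[0.7,0,0],0],[[0.5,0,0],0],[[0.4,0,0],0],[[0.2,0,0],0],[[0,0,0],0],[[0,0,0],0],[[0,0,0],0]])

```text
time_s: 20.05
tcp_pos: [0.5044, 0.3283, 0.0763]
eef_rot: [-133.7, 89.9, 44.1]
contact_force: [-0.1, -0.0, -0.5]
gripper_width: 0.0876
```

```bash
python3 st.py
```

```text
20.05 [0.5044 0.3283 0.0763] F [-0.05 -0.02 -0.49] M [-0.027 -0.017  0.006] w 0.0876 yaw -92.2 q6 36.1 t6 -0.0
```

step_arm(steps=[[[0,0,0],0],[[0,0,0],0],[[0,0,0],0],[[0,0,0],0],[[0,0,0],0],[[0,0,0],0],[[0,0,0],0],[[0,0,0],0],[[0,0,0],0]], fingers=1, grip_force=20)

```text
time_s: 20.8
tcp_pos: [0.5043, 0.3285, 0.0758]
eef_rot: [-122.0, 89.9, 55.8]
contact_force: [-0.4, 5.0, 1.4]
gripper_width: 0.0592
```

```bash
python3 st.py
```

```text
20.8 [0.5043 0.3285 0.0758] F [-0.39  4.97  1.39] M [ 1.536  0.279 -0.043] w 0.0592 yaw -92.2 q6 36.1 t6 0.085
```

step_arm(steps=[[[0,0,0],-0.35],[[0,0,0],-0.35],[[0,0,0],0],[[0,0,0],0],[[0,0,0],0],[[0,0,0],0]])

```text
time_s: 21.3
tcp_pos: [0.5043, 0.3285, 0.0758]
eef_rot: [-126.9, 89.9, 55.0]
contact_force: [-1.1, 5.6, 0.9]
gripper_width: 0.0596
```

```bash
python3 st.py;python3 - <<'E'
from h import *
M=[]
for i in range(6):
    capture("top"); s=get_state(); M.append(s["moment"][2]); 
print(np.mean(M),np.std(M),s["joint_torque"][5])
E
```

```text
21.3 [0.5043 0.3285 0.0758] F [-1.14  5.63  0.89] M [ 1.735  0.313 -0.011] w 0.0596 yaw -88.06 q6 40.3 t6 0.071
-0.07173685062219866 0.03052384163454155 0.07018219213932753
```

step_arm(steps=[[[0,0,0],-0.05],[[0,0,0],-0.05],[[0,0,0],-0.05],[[0,0,0],-0.05]])

```text
time_s: 21.93
tcp_pos: [0.5043, 0.3285, 0.0758]
eef_rot: [-124.9, 89.9, 58.2]
contact_force: [-0.4, 5.4, 0.4]
gripper_width: 0.0593
```

```bash
python3 st.py
```

```text
21.9333 [0.5043 0.3285 0.0758] F [-0.45  5.4   0.36] M [ 1.742  0.31  -0.27 ] w 0.0593 yaw -86.87 q6 41.5 t6 0.167
```

step_arm(steps=[[[0,0,0],0.05],[[0,0,0],0.05],[[0,0,0],0.05],[[0,0,0],0.05],[[0,0,0],0.05],[[0,0,0],0.05]])

```text
time_s: 22.43
tcp_pos: [0.5043, 0.3285, 0.0758]
eef_rot: [-127.3, 89.9, 54.0]
contact_force: [-0.6, 5.3, -0.2]
gripper_width: 0.0595
```

```bash
python3 st.py;python3 - <<'E'
from h import *
M=[];t=[]
for i in range(6):
    capture("top"); s=get_state(); M.append(s["moment"][2]); t.append(s["joint_torque"][5].round(3))
print(np.mean(M),np.std(M),t)
E
```

```text
22.4333 [0.5043 0.3285 0.0758] F [-0.6   5.3  -0.22] M [ 1.755  0.349 -0.097] w 0.0595 yaw -88.67 q6 39.7 t6 0.129
-0.1167984022676969 0.024906130907349933 [np.float64(0.108), np.float64(0.031), np.float64(0.098), np.float64(0.117), np.float64(0.119), np.float64(0.119)]
```

Moving forward, Mz is −0.27 (0.19 above friction), so the ring is clearly on the stop and its earlier resting place was too. I'll ease back to near where friction holds it, then release gently.

step_arm(steps=[[[0,0,0],0.1],[[0,0,0],0.1],[[0,0,0],0.1],[[0,0,0],0.1],[[0,0,0],0],[[0,0,0],0],[[0,0,0],0]], grip_force=10)

```text
time_s: 23.32
tcp_pos: [0.5043, 0.3285, 0.0758]
eef_rot: [-122.5, 89.9, 56.4]
contact_force: [-1.2, 5.4, 1.6]
gripper_width: 0.0597
```

```bash
python3 st.py
```

```text
23.3167 [0.5043 0.3285 0.0758] F [-1.24  5.35  1.58] M [ 1.721  0.327 -0.132] w 0.0597 yaw -91.07 q6 37.3 t6 0.138
```

step_arm(steps=[[[0,0,0],0],[[0,0,0],0],[[0,0,0],0],[[0,0,0],0],[[0,0,0],0],[[0,0,0],0]], grip_force=3)

```text
time_s: 23.82
tcp_pos: [0.5043, 0.3285, 0.0758]
eef_rot: [-125.8, 89.9, 53.2]
contact_force: [-0.4, 5.0, 0.6]
gripper_width: 0.0596
```

step_arm(steps=[[[0,0,0],0],[[0,0,0],0],[[0,0,0],0],[[0,0,0],0],[[0,0,0],0],[[0,0,0],0],[[0,0,0],0],[[0,0,0],0]], fingers=0)

```text
time_s: 24.48
tcp_pos: [0.504, 0.3277, 0.0755]
eef_rot: [51.9, 90.0, -129.1]
contact_force: [0.1, 0.1, 0.3]
gripper_width: 0.0876
```

step_arm(steps=[[[-0.3,0,0],0],[[-0.7,0,0],0],[[-1,0,0],0],[[-1,0,0],0],[[-1,0,0],0],[[-1,0,0],0],[[0,0,0],0],[[0,0,0],0]])

```text
time_s: 25.15
tcp_pos: [0.5045, 0.3284, 0.1774]
eef_rot: [-129.7, 89.8, 49.3]
contact_force: [-0.5, 0.3, -1.2]
gripper_width: 0.0877
```

```bash
python3 st.py; python3 - <<'E'
from h import *
s=get_state();R=rot(s);print((R.T@(np.array([.5048,.4154,.0965])-s["tcp_pos"])/.02).round(2))
E
```

```text
25.15 [0.5045 0.3284 0.1774] F [-0.46  0.29 -1.19] M [-0.03  -0.023  0.013] w 0.0877 yaw -91.0 q6 37.3 t6 0.001
[ 4.06 -4.34  0.07]
```

Now I'll press the chime again, with the ring certainly at its stop.

step_arm(steps=[[[0,-0.5,0],0],[[0,-0.5,0],0],[[0,-0.5,0],0],[[0,-0.5,0],0],[[0,-0.5,0],0],[[0,-0.5,0],0],[[0,-0.5,0],0],[[0,-0.5,0],0],[[0,-0.34,0.07],0],[[0,0,0],0],[[0,0,0],0],[[0,0,0],0],[[0,0,0],0],[[0,0,0],0]], fingers=1, grip_force=10)

```text
time_s: 26.32
tcp_pos: [0.5043, 0.4142, 0.1758]
eef_rot: [-123.4, 90.0, 55.6]
contact_force: [0.4, -0.9, -0.5]
gripper_width: 0.0022
```

step_arm(steps=[[[0.5,0,0],0],[[0.8,0,0],0],[[0.8,0,0],0],[[0.8,0,0],0],[[0.7,0,0],0],[[0.4,0,0],0],[[0,0,0],0],[[0,0,0],0],[[0,0,0],0]])

```text
time_s: 27.07
tcp_pos: [0.5046, 0.415, 0.0963]
eef_rot: [-137.1, 89.9, 41.9]
contact_force: [-0.2, 0.2, -0.1]
gripper_width: 0.0004
```

```bash
python3 st.py
```

```text
27.0667 [0.5046 0.415  0.0963] F [-0.21  0.22 -0.13] M [-0.    -0.025  0.017] w 0.0004 yaw -91.0 q6 32.5 t6 -0.0
```

step_arm(steps=[[[0.1,0,0],0],[[0.1,0,0],0],[[0.1,0,0],0],[[0.1,0,0],0],[[0.1,0,0],0],[[0.1,0,0],0],[[0,0,0],0],[[0,0,0],0],[[0,0,0],0]])

```text
time_s: 27.82
tcp_pos: [0.5045, 0.415, 0.0852]
eef_rot: [-142.3, 89.9, 36.7]
contact_force: [-2.8, -1.2, 12.2]
gripper_width: 0.0002
```

step_arm(steps=[[[-0.3,0,0],0],[[-0.7,0,0],0],[[-1,0,0],0],[[-1,0,0],0],[[-1,0,0],0],[[-1,0,0],0],[[-1,0,0],0],[[0,-1,1],0],[[0,-1,1],0],[[0,-1,1],0],[[0,-1,1],0],[[0,-1,1],0],[[0,-1,1],0],[[0,-1,0.5],0],[[0,-1,0],0],[[0,-1,0],0],[[0,-0.5,0],0],[[0,0,0],0],[[0,0,0],0],[[0,0,0],0]])

```text
time_s: 29.48
tcp_pos: [0.3776, 0.606, 0.2032]
eef_rot: [63.3, 89.9, -117.7]
contact_force: [0.4, 0.1, -0.1]
gripper_width: 0.0005
```

```bash
python3 st.py g9; python3 - <<'E'
from h import *
im=capture("top"); a=cv2.imread("pics/top0.png")
cv2.imwrite("pics/top4.png",np.vstack([cv2.resize(i[185:345,225:415],(475,300) if 0 else (356,300),interpolation=2) for i in (a,im)]))
cv2.imwrite("pics/cmp2.png",np.hstack([cv2.resize(i[275:315,345:395],None,fx=8,fy=8,interpolation=2) for i in(a,im)]))
h=cv2.cvtColor(im,cv2.COLOR_BGR2HSV);mk=cv2.inRange(h,(5,150,90),(20,255,255));mk[:265]=0;mk[325:]=0;mk[:,:345]=0;mk[:,392:]=0
y,x=np.nonzero(mk);p=ray("top",(x.mean(),y.mean()),.073)[:2]-np.array([.5028,.3284]);print(np.hypot(*p),np.degrees(np.arctan2(p[1],p[0])))
E
```

```text
29.5333 [0.3778 0.6059 0.2035] F [-0.15 -0.6   0.58] M [0.022 0.055 0.021] w 0.0004 yaw -91.05 q6 15.3 t6 0.002
0.02337827566883946 -6.839726927384805
```

View pics/top4.png

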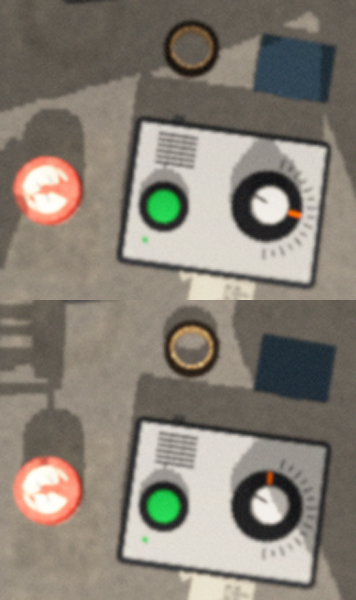

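View pics/cmp2.png

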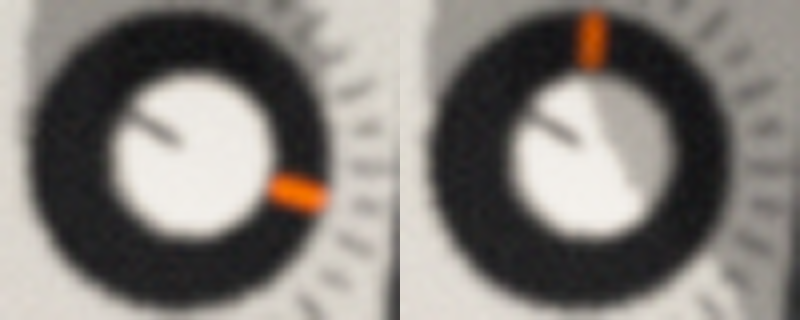

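The before and after pictures match for the mic mark (upper left of the knob), pot, ink pad and tape. The ring mark rests at −7°, about 100° from its start and 1° further down than after the first release. The button is out and the arm is clear, so I'll hand in.

```bash
python3 -c "
from plant import *
print(close_job())"
```

```text
the job is handed in; nothing more can be done
None
```

The music ring is turned down against its soft stop, the chime button has been pressed and is out again, and the job is handed in. It took about 30 s of the 72 s allowed. The hand-in reported no verdict, and pad travel is not measured directly, so the stop result below rests on torque readings.

- **Ring:** I gripped it and turned it anticlockwise until the torque rose about 0.15 N m above friction, then let go.
- **Second pass:** The ring came back about 8° after the first release, more than expected. I gripped it again and felt torque up to about 0.19 N m above friction, which puts the pad at roughly 3–4 mm, well under the 8 mm limit. I then eased it back and released it gently. It now rests about 100° from its start.
- **Chime button:** It reached a hard bottom both times I pressed it, at 20 N and 12 N. The force readings on the first press gave about 6 mm of travel. The second press was after the ring was reseated, so the ring was at its stop.
- **Last pictures:** The microphone mark, pot, ink pad and tape look unmoved against the first pictures. The button is out, and the arm is clear with no contact force.
- **Disagreement:** The ring's mark shows about 8° less turn than the gripper made on the first pass. I put that down to spring-back plus a little slip.

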